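# Weigh the dry clay lumps

## Task

Weigh the three dry clay lumps: slide the unfired clay dish off the wooden step to the centre of the scale's square pan and let go of it - it is fragile, so push it gently (a light touch, well under 15 N) and never lift it. Then pick up the plywood caddy by its bar and tip the lumps out of its open end into the dish, and stand the empty caddy back upright on the bench. The dish must end centred on the pan with all lumps in it; never force the pan down to its stop, tip the dish over, or disturb the glaze jar or the clay figure.

Things in the scene. Friction and masses are not known exactly. Their poses are not given: they have to be found in the camera images.
- scale: Fixed bench scale: grey base 190 x 176 mm, 42 mm high, square steel pan above it, and a flat wooden step (170 mm along x, 178 mm along y, top 61.5 mm above the bench) joined on at its +y side, spanning y = +90 to +268 mm. Origin on the bench under the pan's middle. The step is 1.5 mm higher than the unloaded pan, with a 5 mm gap between.
- pan_centre (a point): Centre of the top face of the sprung steel pan, a flat plate 170 x 170 x 7 mm without rim (small dark dot); axes as the scale's. Unloaded 60 mm above the bench; it sinks straight down under load.
- pan_plate (a joint): How far the pan has sunk (m): 0 unloaded, stop at 0.030. Spring 450 N/m after a preload of about 1 N.
- dish: Round straight-sided dish of dry unfired grey clay, open on top, outer diameter 130 mm (foot 112 mm), 45 mm high, wall and floor 8 mm, about 0.45 kg. Starts on the wooden step. Too wide for the gripper. Origin at the centre of its underside, z up.
- caddy: Plywood caddy 150 x 80 mm on the bench, 0.25 kg empty; floor 5 mm thick, walls 29 mm high on both long sides and the +x end, open mouth 68 mm wide at the -x end. A flat carrying bar spans it along y over the middle: 14 mm thick (x), 24 mm tall, centre 85 mm above the origin, 68 mm clear between two upright posts. Origin at the centre of its underside.
- lump1: Chunky dark dry clay lump 38 x 30 x 24 mm, about 50 g, lying in the caddy near its closed end. Origin at the centre of the underside.
- lump2: Chunky dark dry clay lump 32 x 34 x 26 mm, about 50 g, in the middle of the caddy. Origin at the centre of the underside.
- lump3: Chunky dark dry clay lump 36 x 28 x 22 mm, about 50 g, in the caddy near its mouth. Origin at the centre of the underside.
- jar: Bystander: closed grey glaze jar, diameter 62 mm, 110 mm tall. Origin under its centre.
- figure: Bystander: small clay cat figure, 120 mm tall, on a dark banding wheel (diameter 180 mm, 60 mm high). Origin under its centre.
Not all that is in view belongs to the job. Leave any blue, orange or yellow look-alike of the lump2 alone.

How it is judged:
On the way, in this order (a step that is already met when the one before it is completed fails the run):
1. the dish stands centred on the pan (within 10 mm), the lumps not yet in it, fingers off it (horizontal distance between dish and pan_centre below 0.01 m and angle between dish's own z axis and vertical below 0.06 rad and z of dish in the frame of pan_centre below 0.004 m and value of joint pan_plate above 0.0012 m and contact force between each of the arm, the fingers and dish below 0.1 N and linear speed of dish below 0.02 m/s and horizontal distance between each of lump1, lump2, lump3 and dish above 0.07 m), for 0.2 s.
2. all three lumps are in the dish (z of each of lump1, lump2, lump3 in the frame of dish above 0 m and ((horizontal distance between lump1 and dish below 0.058 m and z of lump1 in the frame of dish below 0.045 m) or (horizontal distance between lump1 and dish below 0.042 m and z of lump1 in the frame of dish below 0.075 m)) and ((horizontal distance between lump2 and dish below 0.058 m and z of lump2 in the frame of dish below 0.045 m) or (horizontal distance between lump2 and dish below 0.042 m and z of lump2 in the frame of dish below 0.075 m)) and ((horizontal distance between lump3 and dish below 0.058 m and z of lump3 in the frame of dish below 0.045 m) or (horizontal distance between lump3 and dish below 0.042 m and z of lump3 in the frame of dish below 0.075 m))), for 0.2 s.
At the end, for the whole second after the job is handed in: The dish stands flat on the pan, its centre within 10 mm of the pan's centre, all three lumps inside it, everything at rest; the caddy stands upright on the bench, released (all of step 2 and horizontal distance between dish and pan_centre below 0.01 m and angle between dish's own z axis and vertical below 0.06 rad and z of dish in the frame of pan_centre below 0.004 m and value of joint pan_plate above 0.0012 m and height (world z) of caddy below 0.006 m and angle between caddy's own z axis and vertical below 0.08 rad and linear speed of each of caddy, dish below 0.02 m/s and linear speed of each of lump1, lump2, lump3 below 0.03 m/s); the robot touches nothing.
It fails at once if the fingers press on the dish with over 15 N (contact force between the fingers and dish above 15 N).
It fails at once if the dish is lifted (more than 15 mm above the step) (height (world z) of dish above 0.0765 m).
It fails at once if the dish is tipped more than 0.45 rad (angle between dish's own z axis and vertical above 0.45 rad).
It fails at once if the pan is forced down to its stop (beyond 28 mm) (value of joint pan_plate above 0.028 m).
It fails at once if the jar or figure is moved more than 30 mm (distance of any of jar, figure from where it was at the start of the episode above 0.03 m).
It also fails if it takes over 67 s, if anything falls off the work surface, if the arm or the gripper's body presses on something with over 40 N, if the wrist force passes 120 N, or if a joint passes its speed limit or range.

## Robot

A 6-joint arm with a two-finger parallel gripper is mounted at the origin on the work surface. World frame = base frame: x ahead of the robot, y to its left, z up, the work surface at z = 0. Lengths are in m, angles in rad, forces in N, time in s.
With the tool pointing down it reaches from about 0.35 to 0.95 m from the base axis. Payload 17.4 kg.
Tool frame: the origin (TCP) lies at the very end of the fingers, on their centre line; the grasp point (between the pads) lies 19 mm behind it; z points along the fingers, x is the direction in which the jaws open and shut, and the axes are right-handed (so a half turn about z gives the same grasp; the last joint's range is limited). The gripper opens to 93 mm and grips with 3 to 60 N. Pads are 15 mm wide; open, the fingers measure 128 mm over their backs; the gripper's body (75 mm by 188 mm) begins 65 mm behind the grasp point.
Start: joints at [-1.343, 0.116, 1.442, -0, 1.584, -0.038], TCP at [0.177, -0.651, 0.219] pointing down, gripper open.
Joint ranges: [-2.83, 2.83], [-0.83, 2.19], [0.07, 2.5], [-1.14, 4.28], [0.01, 3], [-2.97, 2.97]. Speed limits (rad/s): [1.89, 1.89, 2.22, 3.14, 3.14, 3.14].

## Interface

Orientations are given as a rotation vector (axis times angle).
In Python, from plant import manip, get_image, search_frame, pinpoint gives the robot as it stands. The module is installed in compiled form; this text tells all that it offers.
- The arm moves only by the shell command python3 -m crank 'ROWS' [FORCE]. ROWS is JSON, a list of rows, each a list of 3 entries, a list of its own where there are three numbers: the opening, from -1 (shut) to 1 (fully open), then the shift along the tool's x, y, z in mm, then the turn, a rotation vector about the tool's x, y, z in degrees. In form: [[jaw, [dx, dy, dz], [wx, wy, wz]], ...]. A call has exactly 8 rows; each row shifts and turns the pose as measured when the row begins, along the tool's axes as they then stand; what a row does not reach is not made up. A row lasts 1/12 s, in which the tool goes at most 41.7 mm and 7.16 degrees, less where a joint would pass 70% of its speed; a pose out of reach is approached as far as the arm can. A call is refused whole if a number of a shift passes 41.7 or a number of a turn 7.16, either way. A call with a gripper value outside its range is refused whole. The fingers move at their own pace and stop on an object; FORCE is the grip in N (left out, the last holds). Time passes only in rows, so rows that do not move let the fingers close, or fill a call up. It gives the time, the measured TCP pose, the force and the opening at its end, in the units of the state.
- manip.get_obs(): the state, without advancing time (a new reading comes with each control period).
- get_image(name): name is "scene" or "top" or "wrist"; returns a dict with "image" (480x640x3 uint8, blue, green, red), "range_z" (480x640 float32, m along the optical axis (not along the pixel's ray), 0 where there is no reading), "intrinsics" (3x3 intrinsics, pixels), "R" (3x3) and "t" (3): a world point X has camera coordinates R X + t. Camera axes: x right, y down, z forward; pixel columns grow to the right and rows downward; lengths in m; the calibration is good to about 2 mm. A picture is of the moment at which its call begins.
- manip.finish_job(): hands the job in, once; it reports no verdict.
Trained networks look in a picture, given as the dict that the camera call returned (one of the last four; its "shot" number tells which), for a name from the list of things; names that differ only in an ending like _2 or _b are one class to them, and where a whole thing is asked for, a point or a joint stands for the part that bears it (a point fixed in the world has none). Each returns a list of dicts, best first, with "confidence" (0 to 1); they miss things now and then, are a little off and sometimes report something else, mostly with a low value. They report only what shows in the picture. A call takes as long as a camera call. They do not tell look-alikes from the thing itself.
- search_frame(picture, thing): "extent" ([left, top, right, bottom] in pixels, round what is visible of it).
- pinpoint(picture, thing): "xy" ([column, row] in pixels: a listed point, or the origin of a listed thing).
The state is a dict: "time": time; "joint_pos": joint angles; "qd": joint speeds; "effort": joint torques, N m; "eef_pos": TCP position; "tcp_rot": TCP orientation; "wrist_force": force on the tool from outside, world axes, zero at the start; "moment": the same for the moment, N m; "width": finger opening in m.
Only numpy, scipy, OpenCV 4.12 (cv2) and the standard library are available. Lean on these libraries where they do the work, as an engineer would, in place of code of your own. Each camera call takes 0.05 s, during which the arm holds its last target. There are 200 camera calls.

## Working session

There is one attempt and no reset: what is moved stays moved. The work goes in short steps, Python scripts to look and compute and a shell command to move; the robot and the scene stay as the last step left them, time stands still between calls to the robot, and variables do not carry over. Pictures are saved under pics/ and viewed, about 8 in all and at most 12, crops included, and the job is handed in when it is done.

```bash
mkdir -p pics
cat > h.py <<'E'
import numpy as np, cv2
from scipy.spatial.transform import Rotation as Ro
from plant import manip, get_image, search_frame, pinpoint
def world(p,c,r,z=None,d=None):
    K=p["intrinsics"];R=p["R"];t=p["t"]
    ray=np.linalg.inv(K)@np.array([c,r,1.])
    C=-R.T@t; w=R.T@ray
    s=d if d is not None else (z-C[2])/w[2]
    return C+s*w
def cloud(p):
    K=p["intrinsics"];D=p["range_z"];v,u=np.mgrid[0:480,0:640]
    X=np.stack([(u-K[0,2])/K[0,0]*D,(v-K[1,2])/K[1,1]*D,D],-1)
    return (X-p["t"])@p["R"]
def state():
    o=manip.get_obs();print({k:np.round(o[k],4).tolist() for k in("time","joint_pos","eef_pos","tcp_rot","wrist_force","width")})
    print(Ro.from_rotvec(o["tcp_rot"]).as_matrix().round(3).tolist());return o
E
python3 - <<'E'
from h import *
state()
for n in("top","scene"):
    p=get_image(n);cv2.imwrite(f"pics/{n}0.png",p["image"]);np.savez(f"{n}0.npz",**{k:p[k] for k in("image","range_z","intrinsics","R","t")})
    print(n,(-p["R"].T@p["t"]).round(3))
    W=cloud(p)
    for th in("pan_centre","scale","dish","caddy","lump1","lump2","lump3","jar","figure"):
        a=pinpoint(p,th);b=[] if th=="pan_centre" else search_frame(p,th)
        zz={"pan_centre":.06,"dish":.0615}.get(th,0 if "lump" not in th else .005)
        print(th,[(np.round(i["xy"]).tolist(),round(i["confidence"],2),world(p,*i["xy"],z=zz).round(3).tolist()) for i in a[:3]],[np.round(i["extent"]).tolist() for i in b[:2]])
E
```

```text
{'time': 0.0, 'joint_pos': [-1.3428, 0.1165, 1.4423, -0.0, 1.584, -0.0378], 'eef_pos': [0.1773, -0.6511, 0.2179], 'tcp_rot': [-2.4956, 1.907, 0.0014], 'wrist_force': [0.4195, 0.1789, -0.2063], 'width': 0.0928}
[[0.263, -0.965, -0.0], [-0.965, -0.263, 0.001], [-0.001, -0.0, -1.0]]
top [0.195 0.043 1.505]
pan_centre [([362.0, 249.0], 0.77, [0.495, -0.01, 0.06])] []
scale [([359.0, 252.0], 0.86, [0.5, -0.006, 0.0])] [[252.0, 184.0, 405.0, 299.0]]
dish [([289.0, 227.0], 0.94, [0.541, 0.178, 0.061])] [[264.0, 199.0, 318.0, 252.0]]
caddy [([465.0, 270.0], 0.68, [0.469, -0.287, 0.0])] [[438.0, 239.0, 492.0, 299.0]]
lump1 [([523.0, 249.0], 0.61, [0.533, -0.436, 0.005]), ([455.0, 279.0], 0.51, [0.443, -0.259, 0.005]), ([478.0, 327.0], 0.5, [0.32, -0.321, 0.005])] [[473.0, 319.0, 491.0, 336.0], [468.0, 245.0, 479.0, 257.0]]
lump2 [([523.0, 249.0], 0.61, [0.533, -0.436, 0.005]), ([455.0, 279.0], 0.51, [0.443, -0.259, 0.005]), ([478.0, 327.0], 0.5, [0.32, -0.321, 0.005])] [[473.0, 319.0, 491.0, 336.0], [468.0, 245.0, 479.0, 257.0]]
lump3 [([523.0, 249.0], 0.61, [0.533, -0.436, 0.005]), ([455.0, 
[... 933 characters left out ...]
05])] [[158.0, 394.0, 184.0, 423.0], [201.0, 319.0, 216.0, 342.0]]
lump2 [([146.0, 375.0], 0.97, [0.438, -0.413, 0.005]), ([212.0, 333.0], 0.88, [0.463, -0.278, 0.005]), ([222.0, 348.0], 0.85, [0.505, -0.296, 0.005])] [[158.0, 394.0, 184.0, 423.0], [201.0, 319.0, 216.0, 342.0]]
lump3 [([146.0, 375.0], 0.97, [0.438, -0.413, 0.005]), ([212.0, 333.0], 0.88, [0.463, -0.278, 0.005]), ([222.0, 348.0], 0.85, [0.505, -0.296, 0.005])] [[158.0, 394.0, 184.0, 423.0], [201.0, 319.0, 216.0, 342.0]]
jar [([290.0, 378.0], 0.6, [0.647, -0.28, 0.0])] [[268.0, 318.0, 308.0, 391.0]]
figure [([445.0, 171.0], 0.94, [0.579, 0.659, 0.0]), ([225.0, 351.0], 0.41, [0.512, -0.295, 0.0])] [[432.0, 138.0, 472.0, 179.0]]
```

View pics/top0.png

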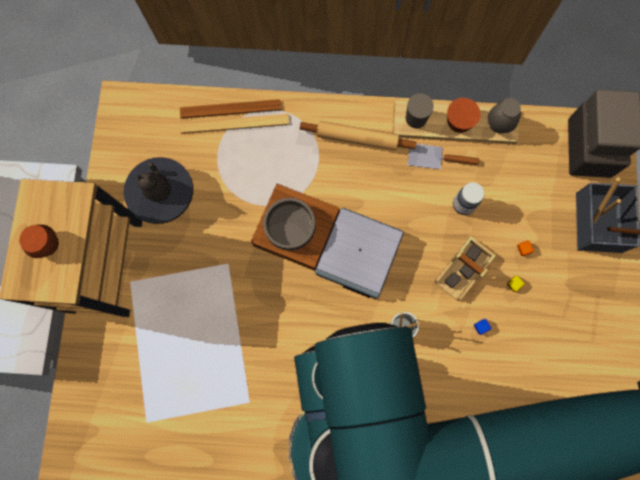

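View pics/scene0.png

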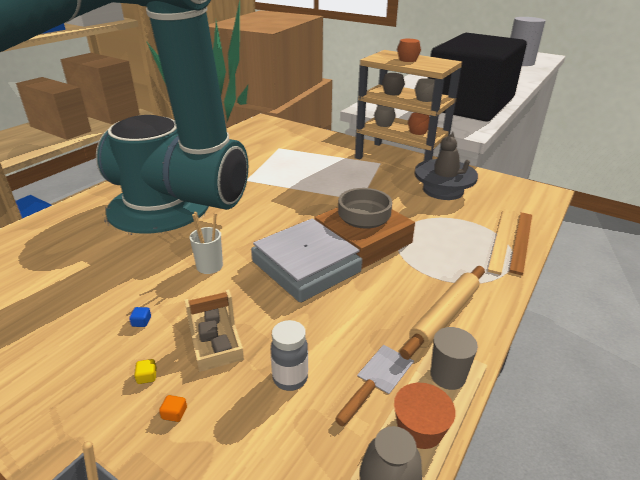

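Run:
```python
from h import *
T=dict(np.load("top0.npz"));S=dict(np.load("scene0.npz"))
for n,p in(("top",T),("scene",S)):
    W=cloud(p);ok=p["range_z"]>0
    near=ok&(np.hypot(W[...,0]-.5,W[...,1]-.05)<.3)
    hsv=cv2.cvtColor(p["image"],cv2.COLOR_BGR2HSV)
    m=near&(abs(W[...,2]-.06)<.008)
    for nm,mm in(("all",m),("pan",m&(hsv[...,1]<60)),("step",m&(hsv[...,1]>110))):
        mm=cv2.morphologyEx(mm.astype(np.uint8),cv2.MORPH_OPEN,np.ones((3,3)));k,l,st,_=cv2.connectedComponentsWithStats(mm)
        i=1+st[1:,4].argmax();P=W[l==i];r=cv2.minAreaRect((P[:,:2]*1000).astype(np.float32));print(n,nm,len(P),np.round(r[0]),np.round(r[1]),round(r[2],1),P[:,2].mean().round(4))
    m=near&(W[...,2]>.095)&(W[...,2]<.115)&(np.hypot(W[...,0]-.54,W[...,1]-.175)<.09);P=W[m]
    print("rim",len(P),[np.round(x*1000) for x in cv2.minEnclosingCircle(P[:,:2].astype(np.float32))[:1]],cv2.minEnclosingCircle(P[:,:2].astype(np.float32))[1])
    c=ok&(abs(W[...,0]-.48)<.13)&(abs(W[...,1]+.285)<.12)
    for lo,hi in((.02,.036),(.08,.11)):
        m=c&(W[...,2]>lo)&(W[...,2]<hi)&(hsv[...,1]>60)
        m=cv2.morphologyEx(m.astype(np.uint8),cv2.MORPH_CLOSE,np.ones((3,3)));k,l,st,_=cv2.connectedComponentsWithStats(m)
        for i in range(1,k):
            if st[i,4]<12: continue
            P=W[(l==i)&(W[...,2]>lo)&(W[...,2]<hi)];r=cv2.minAreaRect((P[:,:2]*1000).astype(np.float32));print(n,"cad",lo,len(P),np.round(r[0]),np.round(r[1]),round(r[2],1),P.mean(0).round(3))
a=cv2.resize(T["image"][225:310,420:540],None,fx=5,fy=5,interpolation=2);b=cv2.resize(S["image"][280:380,170:260],None,fx=4.25,fy=4.25,interpolation=2)
b=b[:425,:];cv2.imwrite("pics/crop1.png",np.hstack([a[:425],b])[:,:800] if 0 else cv2.resize(np.hstack([a[:425],b]),(800,345)))
```

```text
top all 4274 [494.  -6.] [170. 171.] 71.6 0.0606
top pan 4274 [494.  -6.] [170. 171.] 71.6 0.0606
top step 2041 [550. 164.] [178. 172.] 71.8 0.062
rim 572 [array([1., 0., 1., ..., 0., 1., 0.], shape=(2000,))] 0.06569042056798935
top cad 0.02 330 [ 506. -307.] [80. 67.] 53.4 [ 0.516 -0.31   0.029]
top cad 0.02 63 [ 460. -227.] [ 6. 69.] 53.9 [ 0.458 -0.225  0.03 ]
top cad 0.02 195 [ 433. -274.] [49. 83.] 56.0 [ 0.445 -0.286  0.029]
top cad 0.02 147 [ 437. -250.] [27. 36.] 49.1 [ 0.438 -0.25   0.027]
top cad 0.02 35 [ 439. -400.] [23. 10.] 0.3 [ 0.438 -0.4    0.026]
top cad 0.08 257 [ 471. -281.] [80. 24.] 54.1 [ 0.469 -0.281  0.095]
scene all 5312 [521.  82.] [356. 175.] 71.6 0.0615
scene pan 3501 [494.  -3.] [179. 173.] 71.6 0.0612
scene step 1739 [549. 164.] [182. 173.] 71.5 0.0622
rim 697 [array([1., 0., 1., ..., 0., 1., 0.], shape=(2000,))] 0.06719450652599335
scene cad 0.02 539 [ 480. -288.] [ 80. 127.] 53.9 [ 0.515 -0.311  0.028]
scene cad 0.02 21 [ 453. -298.] [ 6. 28.] 36.7 [ 0.454 -0.299  0.029]
scene cad 0.02 57 [ 438. -399.] [12. 28.] 88.4 [ 0.44  -0.4    0.026]
scene cad 0.08 588 [ 469. -280.] [80. 25.] 54.0 [ 0.473 -0.283  0.093]
```

View pics/crop1.png

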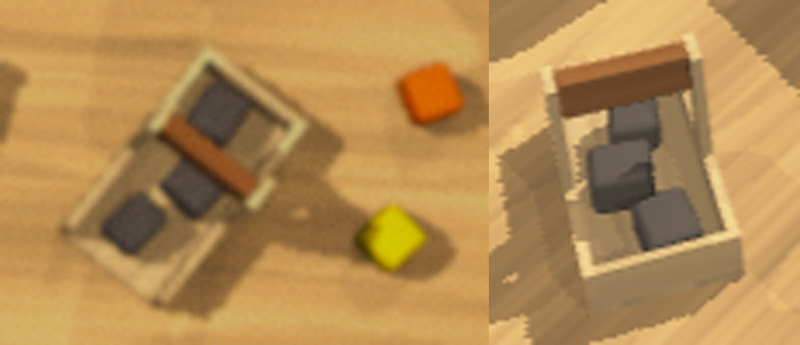

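Run:
```python
from h import *
for n in("top0","scene0"):
    p=dict(np.load(n+".npz"));W=cloud(p)
    m=(p["range_z"]>0)&(W[...,2]>.095)&(W[...,2]<.115)&(np.hypot(W[...,0]-.54,W[...,1]-.175)<.09)
    c,r=cv2.minEnclosingCircle(W[m][:,:2].astype(np.float32));print(n,np.round(c,4),round(r,4))
p=dict(np.load("scene0.npz"));W=cloud(p);s=W[225:275,185:228].reshape(-1,3);s=s[(s[:,2]>.03)&(s[:,0]>.2)]
print("cup",s.mean(0).round(3),s.max(0).round(3),s.min(0).round(3))
```

```text
top0 [0.5426 0.176 ] 0.0657
scene0 [0.5422 0.1745] 0.0672
cup [ 0.317 -0.132  0.071] [ 0.991 -0.09   0.67 ] [ 0.272 -0.722  0.03 ]
```

```bash
R='x'
python3 -m crank '[[0.3,[-32,-25,0],[0,0,0]],[0.3,[-32,-25,0],[0,0,0]],[0.3,[-32,-25,0],[0,0,0]],[0.3,[-32,-25,0],[0,0,0]],[0.3,[-32,-25,0],[0,0,0]],[0.3,[-32,-25,0],[0,0,0]],[0.3,[-32,-25,0],[0,0,0]],[0.3,[-32,-25,0],[0,0,0]]]' 20
python3 -m crank '[[0.3,[-32,-25,0],[0,0,0]],[0.3,[-32,-25,0],[0,0,0]],[0.3,[-32,-25,0],[0,0,0]],[0.3,[-32,-25,0],[0,0,0]],[0.3,[-32,-25,0],[0,0,0]],[0.3,[-32,-25,0],[0,0,0]],[0.3,[-32,-25,0],[0,0,0]],[0.3,[-32,-25,0],[0,0,0]]]'
python3 -m crank '[[0.3,[-32,-25,0],[0,0,0]],[0.3,[-32,-25,0],[0,0,0]],[0.3,[-32,-25,0],[0,0,0]],[0.3,[-32,-25,0],[0,0,0]],[0.3,[-32,-25,0],[0,0,0]],[0.3,[-32,-25,0],[0,0,0]],[0.3,[-32,-25,0],[0,0,0]],[0.3,[-32,-25,0],[0,0,0]]]'
python3 -m crank '[[0.3,[0,0,0],[0,0,-7.1]],[0.3,[0,0,0],[0,0,-7.1]],[0.3,[0,0,0],[0,0,-7.1]],[0.3,[0,0,0],[0,0,-7.1]],[0.3,[0,0,0],[0,0,-7.1]],[0.3,[0,0,0],[0,0,-7.1]],[0.3,[0,0,0],[0,0,-7.1]],[0.3,[0,0,0],[0,0,-7.1]]]'
python3 -c "
from h import *
o=state();M=Ro.from_rotvec(o['tcp_rot']).as_matrix();d=np.array([.542,.1755])-np.array([.495,-.007]);u=d/np.linalg.norm(d)
print(u,'goal delta tool',M.T@(np.r_[np.array([.5424,.1755])+.095*u,.076]-o['eef_pos'])*1000,np.degrees(np.arctan2(M[1,0],M[0,0])),np.degrees(np.arctan2(-u[0],u[1])))"
```

```text
time: 2.47
eef_pos: [0.3026, -0.3471, 0.2149]
tcp_rot: [-2.487, 1.917, 0.005]
wrist_force: [1.5, -0.5, -0.0]
width: 0.0604
time: 3.13
eef_pos: [0.4303, -0.0389, 0.2182]
tcp_rot: [-2.482, 1.92, -0.009]
wrist_force: [1.1, -1.3, -0.1]
width: 0.0605
time: 3.8
eef_pos: [0.5577, 0.2693, 0.2214]
tcp_rot: [-2.482, 1.913, -0.016]
wrist_force: [0.2, -1.1, -0.6]
width: 0.0606
time: 4.47
eef_pos: [0.5589, 0.2786, 0.2178]
tcp_rot: [-3.103, 0.488, -0.014]
wrist_force: [0.2, 0.1, -0.8]
width: 0.0605
{'time': 4.4667, 'joint_pos': [0.4236, 0.0017, 1.5623, -0.0041, 1.5697, 0.7353], 'eef_pos': [0.5589, 0.2786, 0.2178], 'tcp_rot': [-3.1026, 0.4875, -0.014], 'wrist_force': [0.1949, 0.1309, -0.8365], 'width': 0.0605}
[[0.952, -0.307, 0.009], [-0.307, -0.952, -0.0], [0.009, -0.002, -1.0]]
[0.24939654 0.96840145] goal delta tool [  9.03803686   8.69943053 141.85542953] -17.860604740290462 -14.441805275275327
```

```bash
python3 -m crank '[[0.3,[9,5,20],[0,0,-3.4]],[0.3,[0,0,30],[0,-0.5,0]],[0.3,[0,0,30],[0,0,0]],[0.3,[0,0,30],[0,0,0]],[0.3,[0,0,20],[0,0,0]],[0.3,[0,0,10],[0,0,0]],[0.3,[0,0,0],[0,0,0]],[0.3,[0,0,0],[0,0,0]]]'
python3 - <<'E'
from h import *
o=state();M=Ro.from_rotvec(o['tcp_rot']).as_matrix()
for q in((.5424,.1755),(.495,-.007)): print((M.T@(np.r_[q,.076]-o['eef_pos'])*1000).round(1))
p=get_image("scene");cv2.imwrite("pics/s2.png",p["image"][120:320,230:490])
p=get_image("wrist");cv2.imwrite("pics/w2.png",p["image"])
W=cloud(p)
print(np.round([(i["xy"],world(p,*i["xy"],z=.0615)[:2]) for i in pinpoint(p,"dish")[:1]],3),[world(p,*i["xy"],z=.06)[:2].round(4) for i in pinpoint(p,"pan_centre")])
E
```

```text
time: 5.13
eef_pos: [0.5679, 0.2715, 0.0753]
tcp_rot: [-3.115, 0.374, -0.007]
wrist_force: [0.5, -0.4, 0.0]
width: 0.0607
{'time': 5.1333, 'joint_pos': [0.4046, 0.0885, 1.7074, 0.0017, 1.3398, 0.6431], 'eef_pos': [0.5679, 0.2715, 0.0753], 'tcp_rot': [-3.1149, 0.3737, -0.0067], 'wrist_force': [0.5062, -0.3901, 0.0282], 'width': 0.0607}
[[0.972, -0.237, 0.005], [-0.237, -0.972, 0.004], [0.004, -0.005, -1.0]]
[-2.  99.3 -1.1]
[ -4.9 287.8  -2.1]
[[[3.196e+02 4.399e+02]
  [5.390e-01 1.780e-01]]] []
```

View pics/w2.png

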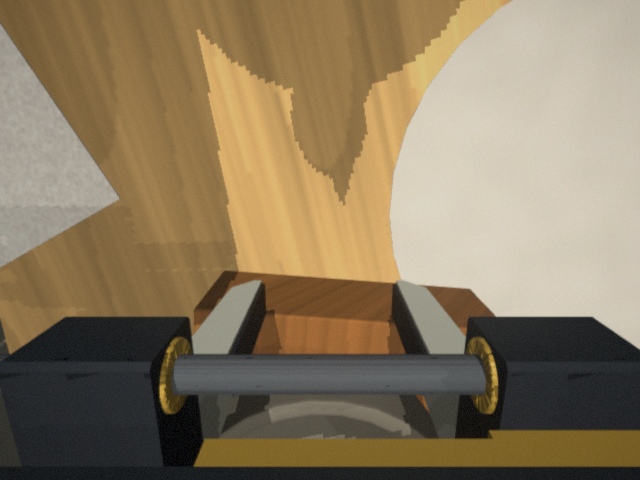

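```bash
python3 -m crank '[[0.3,[-2,6,0],[0,0,0]],[0.3,[0,7,0],[0,0,0]],[0.3,[0,7,0],[0,0,0]],[0.3,[0,4,0],[0,0,0]],[0.3,[0,2,0],[0,0,0]],[0.3,[0,2,0],[0,0,0]],[0.3,[0,2,0],[0,0,0]],[0.3,[0,2,0],[0,0,0]]]'
python3 -m crank '[[0.3,[0,2,0],[0,0,0]],[0.3,[0,2,0],[0,0,0]],[0.3,[0,2,0],[0,0,0]],[0.3,[0,2,0],[0,0,0]],[0.3,[0,2,0],[0,0,0]],[0.3,[0,2,0],[0,0,0]],[0.3,[0,2,0],[0,0,0]],[0.3,[0,2,0],[0,0,0]]]'
python3 - <<'E'
from h import *
o=state();M=Ro.from_rotvec(o['tcp_rot']).as_matrix()
p=get_image("scene");W=cloud(p)
m=(p["range_z"]>0)&(W[...,2]>.1)&(W[...,2]<.112)&(np.hypot(W[...,0]-.536,W[...,1]-.162)<.078)
c,r=cv2.minEnclosingCircle(W[m][:,:2].astype(np.float32));print(np.round(c,4),round(r,4),(M.T@(np.r_[c,.076]-o['eef_pos'])*1000).round(1))
cv2.imwrite("pics/s3.png",cv2.resize(p["image"][120:320,230:490],None,fx=2,fy=2))
E
```

```text
time: 6.0
eef_pos: [0.559, 0.2385, 0.0801]
tcp_rot: [-3.11, 0.374, -0.017]
wrist_force: [-0.5, 2.4, -1.4]
width: 0.0603
time: 6.67
eef_pos: [0.5551, 0.2224, 0.0801]
tcp_rot: [-3.109, 0.372, -0.018]
wrist_force: [0.2, 3.3, 0.1]
width: 0.0601
{'time': 6.6667, 'joint_pos': [0.3363, 0.0119, 1.779, 0.0045, 1.3361, 0.5736], 'eef_pos': [0.5551, 0.2224, 0.0801], 'tcp_rot': [-3.109, 0.3722, -0.0175], 'wrist_force': [0.2433, 3.3, 0.1015], 'width': 0.0601}
[[0.972, -0.236, 0.012], [-0.236, -0.972, 0.009], [0.01, -0.012, -1.0]]
[0.5393 0.1636] 0.0745 [-1.5 60.9  3.3]
```

View pics/s3.png

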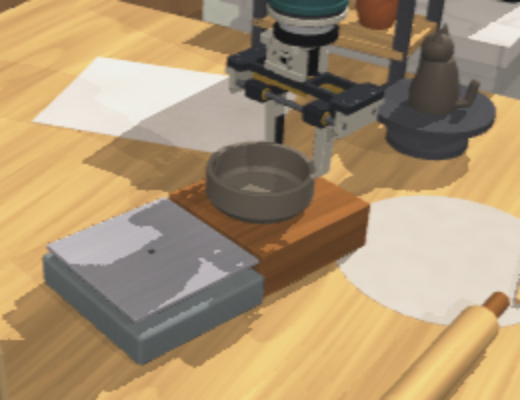

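```bash
python3 -m crank '[[0.3,[-0.3,3,0.5],[-0.3,-0.3,0]],[0.3,[-0.3,4,0.5],[-0.3,-0.3,0]],[0.3,[0,5,0.5],[0,0,0]],[0.3,[0,5,0.5],[0,0,0]],[0.3,[0,5,0],[0,0,0]],[0.3,[0,5,0],[0,0,0]],[0.3,[0,5,0],[0,0,0]],[0.3,[0,5,0],[0,0,0]]]'
python3 -m crank '[[0.3,[-0.3,5,0],[0,0,0]],[0.3,[-0.3,5,0],[0,0,0]],[0.3,[-0.3,5,0],[0,0,0]],[0.3,[0,4,0],[0,0,0]],[0.3,[0,4,0],[0,0,0]],[0.3,[0,4,0],[0,0,0]],[0.3,[0,4,0],[0,0,0]],[0.3,[0,4,0],[0,0,0]]]'
python3 - <<'E'
from h import *
o=state();M=Ro.from_rotvec(o['tcp_rot']).as_matrix()
for n in("scene","top"):
    p=get_image(n);print(n,[(world(p,*i["xy"],z=.0605)[:2].round(4),(M.T@(world(p,*i["xy"],z=.0605)-o['eef_pos'])*1000).round(1)) for i in pinpoint(p,"dish")[:1]])
print((M.T@(np.r_[.495,-.007,.076]-o['eef_pos'])*1000).round(1))
E
```

```text
time: 7.38
eef_pos: [0.5462, 0.1852, 0.0796]
tcp_rot: [-3.117, 0.372, -0.0]
wrist_force: [0.8, 3.2, 0.6]
width: 0.0604
time: 8.05
eef_pos: [0.5361, 0.1475, 0.0798]
tcp_rot: [-3.117, 0.372, -0.001]
wrist_force: [0.5, 4.9, 2.8]
width: 0.0606
{'time': 8.05, 'joint_pos': [0.2213, -0.0717, 1.861, 0.0026, 1.3508, 0.4585], 'eef_pos': [0.5361, 0.1475, 0.0798], 'tcp_rot': [-3.1166, 0.3722, -0.0009], 'wrist_force': [0.5042, 4.9273, 2.7678], 'width': 0.0606}
[[0.972, -0.236, 0.001], [-0.236, -0.972, 0.003], [0.0, -0.003, -1.0]]
scene [(array([0.5155, 0.0933]), array([-7.2, 57.6, 19.2]))]
top [(array([0.5175, 0.0809]), array([-2.4, 69.2, 19.1]))]
[ -3.6 159.9   3.4]
```

```bash
python3 -m crank '[[0.3,[-0.3,4,0],[0,0,0]],[0.3,[-0.3,4,0],[0,0,0]],[0.3,[0,4,0],[0,0,0]],[0.3,[0,4,0],[0,0,0]],[0.3,[0,4,0],[0,0,0]],[0.3,[0,4,0],[0,0,0]],[0.3,[0,4,0],[0,0,0]],[0.3,[0,4,0],[0,0,0]]]'
python3 - <<'E'
from h import *
o=state();M=Ro.from_rotvec(o['tcp_rot']).as_matrix()
for n in("scene",):
    p=get_image(n);print(n,[(world(p,*i["xy"],z=.0605)[:2].round(4),(M.T@(world(p,*i["xy"],z=.0605)-o['eef_pos'])*1000).round(1)) for i in pinpoint(p,"dish")[:1]])
cv2.imwrite("pics/s4.png",cv2.resize(p["image"][150:310,230:430],None,fx=3,fy=3))
print((M.T@(np.r_[.495,-.007,.076]-o['eef_pos'])*1000).round(1))
E
```

```text
time: 8.92
eef_pos: [0.5275, 0.1153, 0.0798]
tcp_rot: [-3.116, 0.37, -0.001]
wrist_force: [0.1, 3.0, 1.2]
width: 0.0605
{'time': 8.9167, 'joint_pos': [0.1659, -0.1083, 1.8951, 0.0036, 1.353, 0.4016], 'eef_pos': [0.5275, 0.1153, 0.0798], 'tcp_rot': [-3.1158, 0.3702, -0.0011], 'wrist_force': [0.1227, 2.9801, 1.2315], 'width': 0.0605}
[[0.972, -0.234, 0.001], [-0.234, -0.972, 0.004], [0.0, -0.004, -1.0]]
scene [(array([0.5063, 0.057 ]), array([-7. , 61.7, 19. ]))]
[ -2.9 126.5   3.3]
```

View pics/s4.png

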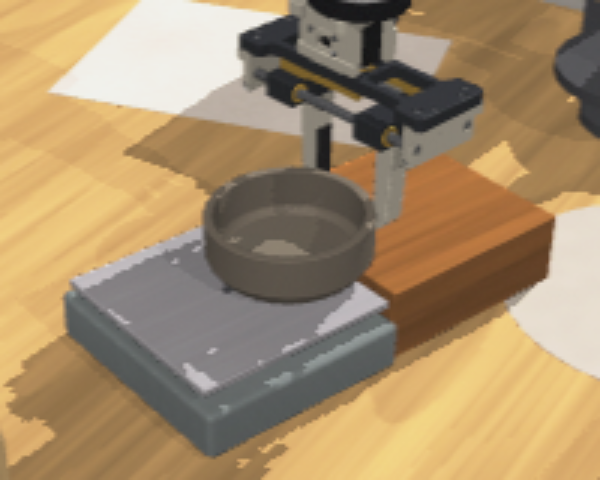

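```bash
python3 -m crank '[[0.3,[-0.3,4,0],[0,0,0]],[0.3,[-0.3,4,0],[0,0,0]],[0.3,[-0.3,3,0],[0,0,0]],[0.3,[0,3,0],[0,0,0]],[0.3,[0,3,0],[0,0,0]],[0.3,[0,3,0],[0,0,0]],[0.3,[0,3,0],[0,0,0]],[0.3,[0,3,0],[0,0,0]]]'
python3 -m crank '[[0.3,[-0.3,3,0],[0,0,0]],[0.3,[-0.3,3,0],[0,0,0]],[0.3,[-0.3,3,0],[0,0,0]],[0.3,[0,3,0],[0,0,0]],[0.3,[0,3,0],[0,0,0]],[0.3,[0,3,0],[0,0,0]],[0.3,[0,1,0],[0,0,0]],[0.3,[0,0,0],[0,0,0]]]'
cat > dish.py <<'E'
from h import *
o=state();M=Ro.from_rotvec(o['tcp_rot']).as_matrix();pan=np.array([.495,-.007])
def f(P):
    P=P.astype(np.float64)
    from scipy.optimize import least_squares
    x=P.mean(0)
    return least_squares(lambda c:np.clip(np.abs(np.hypot(*(P-c).T)-.061)-.004,0,None),x).x
for n in("scene","top"):
    p=get_image(n);W=cloud(p)
    d=pinpoint(p,"dish")[:1]
    for i in d: print(n,"net",world(p,*i["xy"],z=.053)[:2].round(4),i["confidence"])
    hsv=cv2.cvtColor(p["image"],cv2.COLOR_BGR2HSV)
    b=(p["range_z"]>0)&(np.hypot(*(W[...,:2]-pan).transpose(2,0,1))<.10)
    m=b&(W[...,2]>.088)&(W[...,2]<.112)&(np.hypot(*(W[...,:2]-pan).transpose(2,0,1))<.09)
    P=W[m];zt=np.percentile(P[:,2],90);P=P[P[:,2]>zt-.006];c=f(P[:,:2]);r=cv2.minEnclosingCircle(P[:,:2].astype(np.float32));
    A=np.c_[P[:,:2]-c,np.ones(len(P))];g=np.linalg.lstsq(A,P[:,2],rcond=None)[0]
    print(n,"rim",len(P),c.round(4),np.round(r[0],4),round(r[1],4),"ztop",zt.round(4),"tilt",g.round(3),"tool",(M.T@(np.r_[c,.076]-o['eef_pos'])*1000).round(1))
    m=b&(W[...,2]>.04)&(W[...,2]<.058)&(hsv[...,1]<60);print("panz",W[m][:,2].mean())
print("pan in tool",(M.T@(np.r_[pan,.076]-o['eef_pos'])*1000).round(1))
cv2.imwrite("pics/d%d.png"%round(o["time"]*10),cv2.resize(p["image"][150:310,280:480],None,fx=3,fy=3,interpolation=2))
E
python3 dish.py
```

```text
time: 9.68
eef_pos: [0.5191, 0.0874, 0.0786]
tcp_rot: [-3.117, 0.371, 0.002]
wrist_force: [0.5, 2.5, -2.2]
width: 0.0606
time: 10.35
eef_pos: [0.5126, 0.0663, 0.0781]
tcp_rot: [-3.118, 0.372, 0.004]
wrist_force: [1.2, 2.8, -1.5]
width: 0.0608
{'time': 10.35, 'joint_pos': [0.0779, -0.1574, 1.9421, 0.0025, 1.3588, 0.3148], 'eef_pos': [0.5126, 0.0663, 0.0781], 'tcp_rot': [-3.1175, 0.3717, 0.0037], 'wrist_force': [1.2186, 2.7922, -1.4815], 'width': 0.0608}
[[0.972, -0.235, -0.002], [-0.235, -0.972, 0.002], [-0.003, -0.002, -1.0]]
scene net [0.488  0.0209] 0.84
scene rim 611 [0.4993 0.0042] [0.5003 0.0087] 0.0749 ztop 0.1031 tilt [0.002 0.016 0.101] tool [ 1.6 63.6  2. ]
panz 0.05299420655521719
top rim 139 [0.4976 0.0008] [ 0.4991 -0.0296] 0.0561 ztop 0.1026 tilt [-0.006  0.006  0.1  ] tool [ 0.8 67.2  1.9]
panz 0.05347090259377011
pan in tool [ 0.1 75.4  1.9]
```

```bash
python3 -m crank '[[0.3,[0,3,0],[0,0,0]],[0.3,[0,3,0],[0,0,0]],[0.3,[0,2.5,0],[0,0,0]],[0.3,[0,0,0],[0,0,0]],[0.3,[0,-3,0],[0,0,0]],[0.3,[0,-10,0],[0,0,0]],[0.3,[0,-25,-10],[0,0,0]],[0.3,[0,-30,-20],[0,0,0]]]'
python3 dish.py
```

```text
time: 11.22
eef_pos: [0.5254, 0.1228, 0.1057]
tcp_rot: [3.118, -0.379, -0.01]
wrist_force: [-0.5, -0.7, 0.2]
width: 0.0605
{'time': 11.2167, 'joint_pos': [0.1817, -0.1233, 1.8651, 0.0011, 1.4062, 0.4235], 'eef_pos': [0.5254, 0.1228, 0.1057], 'tcp_rot': [3.1177, -0.3791, -0.0101], 'wrist_force': [-0.4898, -0.6511, 0.2286], 'width': 0.0605}
[[0.971, -0.24, -0.006], [-0.24, -0.971, -0.0], [-0.006, 0.002, -1.0]]
scene net [ 0.5004 -0.0071] 0.63
scene rim 541 [ 0.4958 -0.0079] [ 0.496  -0.0067] 0.0671 ztop 0.0995 tilt [0.    0.001 0.098] tool [  2.8 134.   29.9]
panz 0.051344179686860406
top net [ 0.4968 -0.0089] 0.78
top rim 263 [ 0.4961 -0.0074] [ 0.4965 -0.0078] 0.0648 ztop 0.1016 tilt [-0.002  0.002  0.099] tool [  2.9 133.4  29.9]
panz 0.052217969204207376
pan in tool [  1.8 133.2  29.9]
```

```bash
python3 -m crank '[[1,[0,0,-35],[0,0,0]],[1,[0,0,-35],[0,0,0]],[1,[3,20,-30],[0,0,0]],[1,[4,38,0],[0,0,0]],[1,[4,38,0],[0,0,0]],[1,[4,38,0],[0,0,0]],[1,[4,38,0],[0,0,0]],[1,[4,38,0],[0,0,0]]]'
python3 -m crank '[[1,[4,38,0],[0,0,0]],[1,[4,38,0],[0,0,0]],[1,[4,38,0],[0,0,0]],[1,[4,38,0],[0,0,0]],[1,[0,30,0],[0,0,0]],[1,[0,0,0],[0,0,7.1]],[1,[0,0,0],[0,0,7.1]],[1,[0,0,0],[0,0,7.1]]]'
python3 - <<'E'
from h import *
o=state();M=Ro.from_rotvec(o['tcp_rot']).as_matrix()
print("ang",np.degrees(np.arctan2(M[1,0],M[0,0])))
for z in (.066,): print((M.T@(np.r_[.472,-.281,z]-o['eef_pos'])*1000).round(1))
from scipy.optimize import least_squares
D=np.array([(0.1165,1.4423,.6748,.2179),(0.0017,1.5623,.6245,.2178),(.0885,1.7074,.6295,.0753),(.0119,1.779,.598,.0801),(-.0717,1.861,.556,.0798),(-.1083,1.8951,.5399,.0798),(-.1574,1.9421,.5169,.0781),(-.1233,1.8651,.5396,.1057),(*o['joint_pos'][1:3],np.hypot(*o['eef_pos'][:2]),o['eef_pos'][2])])
f=lambda x:np.r_[x[0]+x[1]*np.sin(D[:,0])+x[2]*np.sin(D[:,0]+D[:,1]+x[4])-D[:,2],x[3]+x[1]*np.cos(D[:,0])+x[2]*np.cos(D[:,0]+D[:,1]+x[4])-D[:,3]]
s=least_squares(f,[0,.4,.5,0,0]);print(s.x.round(3),abs(s.fun).max())
p=get_image("wrist");cv2.imwrite("pics/w5.png",p["image"]);p5=p
W=cloud(p);m=(p["range_z"]>0)&(W[...,2]>.085)&(W[...,2]<.105)&(np.hypot(W[...,0]-.472,W[...,1]+.281)<.07)
P=W[m][:,:2];
if len(P):
    r=cv2.minAreaRect((P*1000).astype(np.float32));print(len(P),r)
E
```

```text
time: 12.08
eef_pos: [0.4947, -0.0919, 0.2052]
tcp_rot: [3.116, -0.364, -0.02]
wrist_force: [0.3, -0.9, -0.0]
width: 0.0932
time: 12.75
eef_pos: [0.4564, -0.2921, 0.1986]
tcp_rot: [2.986, -0.949, -0.032]
wrist_force: [0.3, -0.1, -0.1]
width: 0.0927
{'time': 12.75, 'joint_pos': [-0.6086, -0.1581, 1.7438, -0.0141, 1.5731, 0.0071], 'eef_pos': [0.4564, -0.2921, 0.1986], 'tcp_rot': [2.9858, -0.9491, -0.0323], 'wrist_force': [0.2841, -0.1336, -0.0628], 'width': 0.0927}
[[0.816, -0.577, -0.022], [-0.577, -0.816, -0.002], [-0.017, 0.014, -1.0]]
ang -35.27669399926453
[  8.6 -20.  132.2]
[ 0.001  0.478  0.623 -0.196  0.11 ] 0.003283689079094154
2359 ((468.7445373535156, -280.43829345703125), (80.54426574707031, 21.901723861694336), 53.93653106689453)
```

View pics/w5.png

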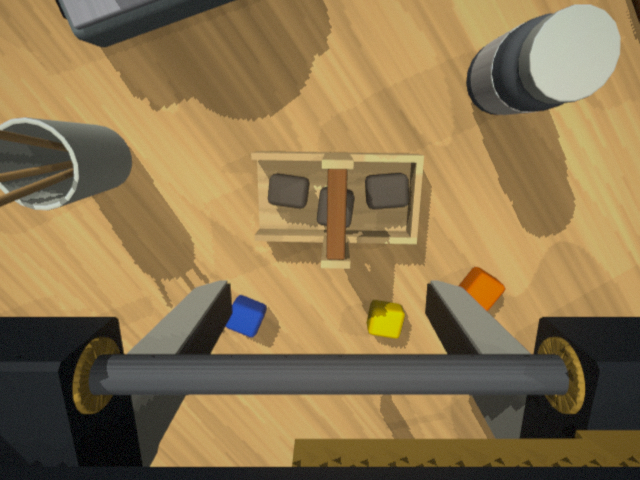

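```bash
python3 -m crank '[[1,[5,-17,20],[0.8,1,0]],[1,[0,0,30],[0,0,0]],[1,[0,0,30],[0,0,0]],[1,[0,0,25],[0,0,0]],[1,[0,0,15],[0,0,0]],[1,[0,0,9],[0,0,0]],[1,[0,0,3],[0,0,0]],[1,[0,0,0],[0,0,0]]]'
python3 - <<'E'
from h import *
o=state();M=Ro.from_rotvec(o['tcp_rot']).as_matrix()
print((M.T@(np.r_[.470,-.281,.066]-o['eef_pos'])*1000).round(1))
from scipy.optimize import least_squares
def fk(q,L3,s4):
    B=Ro.from_euler('z',q[0]);F=B*Ro.from_euler('y',q[1]+q[2]);A=B*Ro.from_euler('y',q[1])
    T=F*Ro.from_euler('z',s4*q[3])*Ro.from_euler('y',q[4])*Ro.from_euler('z',q[5])
    p=[0,0,-.196+L3]+A.apply([0,0,.478])+F.apply([.068,0,.619])+T.apply([0,0,L3])
    return p,(T*Ro.from_euler('z',np.pi)).as_matrix()
p,m=fk(o['joint_pos'],.35,1);print(p.round(3),o['eef_pos'].round(3),m.round(2).tolist())
lo=np.array([-2.83,-.83,.07,-1.14,.01,-2.97]);hi=np.array([2.83,2.19,2.5,4.28,3,2.97])
dish=np.array([.496,-.0077])
for L3 in(.3,.4):
  for s4 in(1,-1):
    for az in(90,120,60,150,-90,-60,-120):
      md=np.array([np.cos(np.radians(az)),np.sin(np.radians(az)),0]);out=[]
      q=o['joint_pos'].clip(lo+.01,hi-.01)
      tgt=np.r_[dish,.212]-.016*md
      # turn first then tilt
      for th in range(0,71,10):
        t=np.radians(th);x=-md*np.cos(t)+np.array([0,0,np.sin(t)]);z=-md*np.sin(t)+np.array([0,0,-np.cos(t)]);Rt=np.c_[x,np.cross(z,x),z]
        best=None
        for st in([q]+([q*[0,1,1,0,1,0]+[a,0,0,b,0,c] for a in(0,.5) for b in(0,1.5,3) for c in(-1.5,0,1.5)])):
          r=least_squares(lambda q:(lambda P:np.r_[(P[0]-tgt)*3,(P[1]-Rt).ravel()])(fk(q,L3,s4)),st.clip(lo+.01,hi-.01),bounds=(lo,hi))
          if best is None or r.cost<best.cost-1e-6: best=r
          if r.cost<1e-6: break
        q=best.x;out.append((th,round(best.cost,4)))
      print(L3,s4,az,[x for x in out if x[1]>1e-4],q.round(2))
E
```

```text
time: 13.47
eef_pos: [0.4663, -0.2816, 0.0574]
tcp_rot: [2.996, -0.943, -0.004]
wrist_force: [0.4, 0.8, 0.6]
width: 0.0927
{'time': 13.4667, 'joint_pos': [-0.5893, -0.075, 1.9026, -0.0015, 1.316, 0.0211], 'eef_pos': [0.4663, -0.2816, 0.0574], 'tcp_rot': [2.9958, -0.9433, -0.0037], 'wrist_force': [0.4144, 0.7939, 0.5627], 'width': 0.0927}
[[0.82, -0.573, -0.003], [-0.573, -0.82, -0.0], [-0.002, 0.001, -1.0]]
[ 2.6 -2.6 -8.7]
[ 0.453 -0.303  0.058] [ 0.466 -0.282  0.057] [[0.82, -0.57, -0.0], [-0.57, -0.82, -0.0], [-0.0, 0.0, -1.0]]
0.3 1 90 [] [ 0.48 -0.01  1.91 -1.06  1.87  2.07]
0.3 1 120 [(70, np.float64(0.0078))] [ 0.55 -0.33  2.14 -1.14  1.51  1.81]
0.3 1 60 [] [ 0.34  0.21  1.68 -0.84  2.18  2.29]
0.3 1 150 [(70, np.float64(0.0028))] [ 0.4  -0.75  2.41 -1.14  0.93  1.38]
0.3 1 -90 [] [-0.5   0.01  1.9   1.05  1.89 -2.08]
0.3 1 -60 [] [-0.36  0.22  1.66  0.82  2.2  -2.3 ]
0.3 1 -120 [] [-0.58 -0.29  2.16  1.22  1.52 -1.87]
0.3 -1 90 [] [ 0.48 -0.01  1.91  1.06  1.87  2.07]
0.3 -1 120 [] [ 0.55 -0.31  2.18  1.23  1.5   1.86]
0.3 -1 60 [] [0.34 0.21 1.68 0.84 2.18 2.29]
0.3 -1 150 
[... 299 characters left out ...]
0.0002))] [ 0.77 -0.2   2.2  -1.14  1.64  2.06]
0.4 1 60 [] [ 0.42  0.41  1.54 -0.74  2.19  2.41]
0.4 1 150 [(70, np.float64(0.009))] [ 0.69 -0.83  2.5  -1.14  1.2   1.51]
0.4 1 -90 [] [-0.64  0.18  1.83  0.94  1.94 -2.25]
0.4 1 -60 [] [-0.44  0.42  1.52  0.73  2.21 -2.42]
0.4 1 -120 [] [-0.79 -0.17  2.18  1.14  1.65 -2.08]
0.4 -1 90 [] [0.62 0.16 1.85 0.95 1.92 2.24]
0.4 -1 120 [] [ 0.77 -0.2   2.21  1.15  1.63  2.06]
0.4 -1 60 [] [0.42 0.41 1.54 0.74 2.19 2.41]
0.4 -1 150 [(70, np.float64(0.0024))] [ 0.75 -0.71  2.5   1.25  1.25  1.68]
0.4 -1 -90 [] [-0.64  0.18  1.83 -0.94  1.94 -2.25]
0.4 -1 -60 [] [-0.44  0.42  1.52 -0.73  2.21 -2.42]
0.4 -1 -120 [] [-0.79 -0.17  2.18 -1.14  1.65 -2.08]
```

```bash
python3 -m crank '[[1,[3,-2,-7],[0,0,0]],[1,[0,0,0],[0,0,0]],[-1,[0,0,0],[0,0,0]],[-1,[0,0,0],[0,0,0]],[-1,[0,0,0],[0,0,0]],[-1,[0,0,0],[0,0,0]],[-1,[0,0,0],[0,0,0]],[-1,[0,0,0],[0,0,0]]]' 40
python3 -m crank '[[-1,[0,0,0],[0,0,0]],[-1,[0,0,0],[0,0,0]],[-1,[0,0,-5],[0,0,0]],[-1,[0,0,-8],[0,0,0]],[-1,[0,0,-15],[0,0,0]],[-1,[0,0,-20],[0,0,0]],[-1,[0,0,-25],[0,0,0]],[-1,[0,0,-25],[0,0,0]]]'
python3 -c "from h import *;state()"
```

```text
time: 14.13
eef_pos: [0.4723, -0.2831, 0.0706]
tcp_rot: [2.995, -0.939, 0.007]
wrist_force: [0.7, -0.2, 0.3]
width: 0.0574
time: 14.8
eef_pos: [0.4698, -0.2814, 0.169]
tcp_rot: [2.997, -0.94, -0.007]
wrist_force: [-0.1, -0.6, -0.1]
width: 0.004
{'time': 14.8, 'joint_pos': [-0.5854, -0.1431, 1.7784, -0.0016, 1.5102, 0.0226], 'eef_pos': [0.4698, -0.2814, 0.169], 'tcp_rot': [2.9972, -0.94, -0.0067], 'wrist_force': [-0.103, -0.5959, -0.1213], 'width': 0.004}
[[0.821, -0.571, -0.004], [-0.571, -0.821, 0.001], [-0.004, 0.002, -1.0]]
```

```bash
python3 -m crank '[[0.1,[0,0,0],[0,0,0]],[0.1,[0,0,0],[0,0,0]],[0.1,[0,0,10],[0,0,0]],[0.1,[0,0,20],[0,0,0]],[0.1,[0,0,0],[0,0,0]],[0.1,[0,0,0],[0,0,0]],[0.1,[0,0,0],[0,0,0]],[0.1,[0,0,0],[0,0,0]]]'
python3 - <<'E'
from h import *
o=state();M=Ro.from_rotvec(o['tcp_rot']).as_matrix()
p=get_image("wrist");cv2.imwrite("pics/w6.png",p["image"])
W=cloud(p);m=(p["range_z"]>0)&(W[...,2]>.085)&(W[...,2]<.105)&(np.hypot(W[...,0]-.472,W[...,1]+.281)<.07)
for n in("wrist","top"):
    p=get_image(n);W=cloud(p);hsv=cv2.cvtColor(p["image"],cv2.COLOR_BGR2HSV)
    m=(p["range_z"]>0)&(W[...,2]>.085)&(W[...,2]<.105)&(np.hypot(W[...,0]-.472,W[...,1]+.281)<.07)
    P=W[m][:,:2]
    if len(P)>20:print(n,len(P),cv2.minAreaRect((P*1000).astype(np.float32)),(M.T@(np.r_[P.mean(0),.067]-o['eef_pos'])*1000).round(1))
print((M.T@(np.r_[.470,-.281,.067]-o['eef_pos'])*1000).round(1))
E
```

```text
time: 15.47
eef_pos: [0.4705, -0.2819, 0.1425]
tcp_rot: [2.996, -0.94, 0.002]
wrist_force: [-0.1, -0.1, 0.7]
width: 0.05
{'time': 15.4667, 'joint_pos': [-0.5854, -0.1316, 1.8115, -0.0015, 1.4602, 0.0226], 'eef_pos': [0.4705, -0.2819, 0.1425], 'tcp_rot': [2.9958, -0.9395, 0.0016], 'wrist_force': [-0.0933, -0.1172, 0.7308], 'width': 0.05}
[[0.821, -0.571, 0.0], [-0.571, -0.821, -0.002], [0.002, 0.002, -1.0]]
wrist 3496 ((468.80419921875, -280.3538818359375), (80.72737121582031, 21.962932586669922), 53.776580810546875) [-2.3 -2.9 75.5]
[-1.  -0.5 75.5]
```

View pics/w6.png

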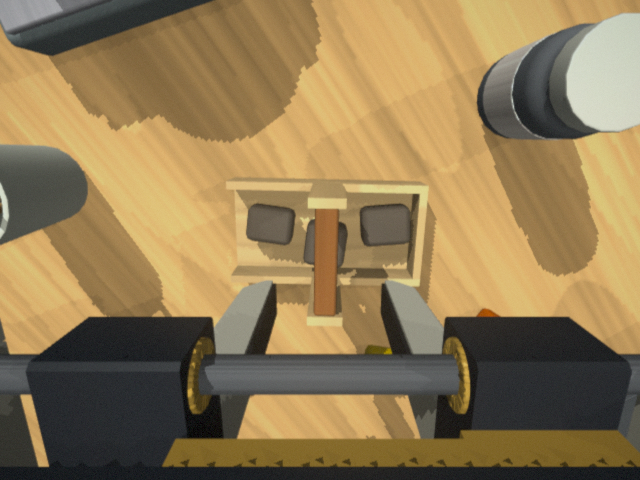

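```bash
python3 -m crank '[[0.1,[-1,-2,20],[0,0,0]],[0.1,[0,0,25],[0,0,0]],[0.1,[0,0,18],[0,0,0]],[0.1,[0,0,7],[0,0,0]],[-1,[0,0,0],[0,0,0]],[-1,[0,0,0],[0,0,0]],[-1,[0,0,0],[0,0,0]],[-1,[0,0,0],[0,0,0]]]' 40
python3 -m crank '[[-1,[0,0,0],[0,0,0]],[-1,[0,0,0],[0,0,0]],[-1,[0,0,0],[0,0,0]],[-1,[0,0,0],[0,0,0]],[-1,[0,0,0],[0,0,0]],[-1,[0,0,0],[0,0,0]],[-1,[0,0,0],[0,0,0]],[-1,[0,0,0],[0,0,0]]]'
```

```text
time: 16.28
eef_pos: [0.4734, -0.2814, 0.0765]
tcp_rot: [2.994, -0.939, 0.014]
wrist_force: [0.3, -0.3, 0.2]
width: 0.0288
time: 16.95
eef_pos: [0.4739, -0.2817, 0.0785]
tcp_rot: [2.993, -0.939, 0.018]
wrist_force: [0.3, 0.0, -2.6]
width: 0.0138
```

```bash
python3 -m crank '[[-1,[0,0,-8],[0,0,0]],[-1,[0,0,-18],[0,0,0]],[-1,[0,0,-28],[0,0,0]],[-1,[0,0,-33],[0,0,2]],[-1,[0,0,-33],[0,0,4]],[-1,[0,0,-28],[0,0,6]],[-1,[0,0,-18],[0,0,7]],[-1,[0,0,-8],[0,0,7]]]'
python3 -m crank '[[-1,[0,0,0],[0,0,7]],[-1,[0,0,0],[0,0,7]],[-1,[0,0,0],[0,0,7]],[-1,[0,0,0],[0,0,6]],[-1,[0,0,0],[0,0,3]],[-1,[0,0,0],[0,0,0]],[-1,[-8,0,0],[0,0,0]],[-1,[-16,0,0],[0,0,0]]]'
python3 -c "
from h import *
o=state();M=Ro.from_rotvec(o['tcp_rot']).as_matrix();print((M.T@(np.r_[.496,-.011,.25]-o['eef_pos'])*1000).round(1))
p=get_image('scene');cv2.imwrite('pics/s7.png',cv2.resize(p['image'][150:390,130:430],None,fx=2,fy=2))"
```

```text
time: 17.62
eef_pos: [0.4698, -0.2788, 0.2595]
tcp_rot: [2.699, -1.605, 0.006]
wrist_force: [-0.0, -0.5, -4.2]
width: 0.0136
time: 18.28
eef_pos: [0.4705, -0.2554, 0.2674]
tcp_rot: [-2.166, 2.275, -0.016]
wrist_force: [0.5, 0.1, -3.3]
width: 0.0136
{'time': 18.2833, 'joint_pos': [-0.5435, -0.2049, 1.674, -0.0026, 1.6626, 1.0759], 'eef_pos': [0.4705, -0.2554, 0.2674], 'tcp_rot': [-2.1664, 2.275, -0.0161], 'wrist_force': [0.5115, 0.1304, -3.3027], 'width': 0.0136}
[[-0.049, -0.999, 0.007], [-0.999, 0.049, -0.007], [0.007, -0.007, -1.0]]
[-245.5  -13.4   15.7]
```

View pics/s7.png

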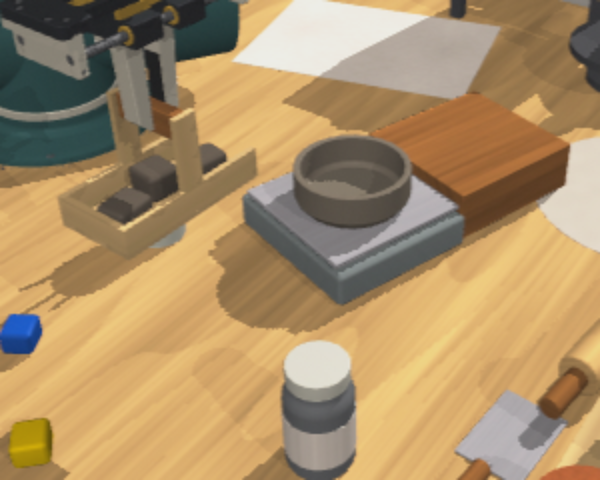

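```bash
python3 -m crank '[[-1,[-20,-1,1],[0,0,0]],[-1,[-26,-2,1],[0,0,0]],[-1,[-30,-2,1],[0,0,0]],[-1,[-30,-2,1],[0,0,0]],[-1,[-30,-2,0],[0,0,0]],[-1,[-26,-2,0],[0,0,0]],[-1,[-20,-1,0],[0,0,0]],[-1,[-14,-1,0],[0,0,0]]]'
python3 -m crank '[[-1,[-14,0,0],[0,0,0]],[-1,[-12,0,0],[0,0,0]],[-1,[-10,0,5],[0,0,0]],[-1,[-8,0,8],[0,0,0]],[-1,[-4,0,10],[0,0,0]],[-1,[0,0,10],[0,0,0]],[-1,[0,0,5],[0,0,0]],[-1,[0,0,0],[0,0,0]]]'
python3 -c "
from h import *
o=state();M=Ro.from_rotvec(o['tcp_rot']).as_matrix();print((M.T@(np.r_[.496,-.011,.222]-o['eef_pos'])*1000).round(1))"
```

```text
time: 19.0
eef_pos: [0.4895, -0.0465, 0.2634]
tcp_rot: [-2.187, 2.253, -0.014]
wrist_force: [-0.4, -0.9, -4.7]
width: 0.013
time: 19.67
eef_pos: [0.4893, 0.0087, 0.221]
tcp_rot: [-2.205, 2.236, -0.013]
wrist_force: [0.0, -1.1, -4.5]
width: 0.0136
{'time': 19.6667, 'joint_pos': [-0.0316, -0.3021, 1.8274, -0.0045, 1.6092, 1.553], 'eef_pos': [0.4893, 0.0087, 0.221], 'tcp_rot': [-2.2047, 2.2357, -0.0128], 'wrist_force': [0.0028, -1.0542, -4.5499], 'width': 0.0136}
[[-0.014, -1.0, 0.007], [-1.0, 0.014, -0.005], [0.005, -0.007, -1.0]]
[19.6 -7.  -0.9]
```

```bash
python3 -m crank '[[-1,[8,-7,0],[0,2,0]],[-1,[9,0,0],[0,4,0]],[-1,[3,0,0],[0,4,0]],[-1,[0,0,0],[0,4,0]],[-1,[0,0,0],[0,4,0]],[-1,[0,0,0],[0,3,0]],[-1,[0,0,0],[0,2,0]],[-1,[0,0,0],[0,1,0]]]'
python3 -c "
from h import *
o=state();M=Ro.from_rotvec(o['tcp_rot']).as_matrix();print('tilt',np.degrees(np.arcsin(M[2,0])));print('lip-dish',((M@[-.075,0,.0785]+o['eef_pos']-np.r_[.496,-.0077,.1])*1000).round(1));print((M.T@(np.r_[.496,-.011,.222]-o['eef_pos'])*1000).round(1))
p=get_image('scene');cv2.imwrite('pics/s8.png',cv2.resize(p['image'][80:320,180:480],None,fx=2,fy=2))"
```

```text
time: 20.33
eef_pos: [0.4964, -0.0178, 0.2211]
tcp_rot: [1.954, -2.0, 0.446]
wrist_force: [0.2, 0.5, -3.9]
width: 0.0134
{'time': 20.3333, 'joint_pos': [0.1705, -0.242, 1.8258, -0.4354, 1.6347, 1.7531], 'eef_pos': [0.4964, -0.0178, 0.2211], 'tcp_rot': [1.9544, -2.0, 0.4461], 'wrist_force': [0.1922, 0.528, -3.9474], 'width': 0.0134}
[[-0.022, -1.0, -0.003], [-0.904, 0.022, -0.428], [0.428, -0.007, -0.904]]
tilt 25.316848351974727
lip-dish [ 1.8 24.1 18.1]
[-5.8  0.5 -3.7]
```

View pics/s8.png

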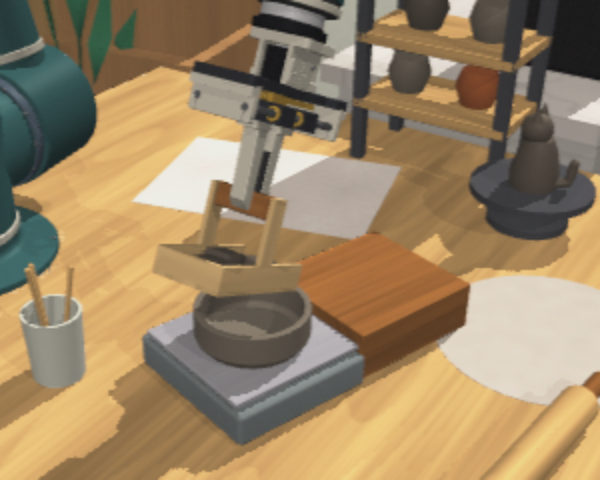

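```bash
python3 -m crank '[[-1,[4,0,2],[0,1,0]],[-1,[4,0,2],[0,2,0]],[-1,[3,0,1.5],[0,3,0]],[-1,[0,0,0],[0,3,0]],[-1,[0,0,0],[0,3,0]],[-1,[0,0,0],[0,3,0]],[-1,[0,0,0],[0,3,0]],[-1,[0,0,0],[0,2,0]]]'
cat > t.py <<'E'
from h import *
o=state();M=Ro.from_rotvec(o['tcp_rot']).as_matrix();print('tilt',np.degrees(np.arcsin(M[2,0])));print('lip-dish',((M@[-.075,0,.0785]+o['eef_pos']-np.r_[.496,-.0077,.1])*1000).round(1));print("world -y, up in tool",(M.T@[0,-1,0]).round(2),(M.T@[0,0,1]).round(2))
p=get_image('scene');cv2.imwrite('pics/t%d.png'%round(o["time"]*10),cv2.resize(p['image'][80:320,180:480],None,fx=2,fy=2))
print([(np.round(i["xy"]),round(i["confidence"],2)) for i in pinpoint(p,"lump1")])
E
python3 t.py; ls pics/t*
```

```text
time: 21.05
eef_pos: [0.4966, -0.0363, 0.2233]
tcp_rot: [1.72, -1.778, 0.738]
wrist_force: [-0.1, -0.0, -3.1]
width: 0.0138
{'time': 21.05, 'joint_pos': [0.2984, -0.1612, 1.8561, -0.7591, 1.7073, 1.8974], 'eef_pos': [0.4966, -0.0363, 0.2233], 'tcp_rot': [1.7202, -1.7783, 0.7385], 'wrist_force': [-0.0656, -0.0398, -3.1463], 'width': 0.0138}
[[-0.027, -1.0, -0.014], [-0.696, 0.029, -0.718], [0.718, -0.01, -0.696]]
tilt 45.85960505831383
lip-dish [  1.5 -32.7  14.8]
world -y, up in tool [ 0.7  -0.03  0.72] [ 0.72 -0.01 -0.7 ]
[(array([174., 412.]), 0.85), (array([145., 375.]), 0.76), (array([302., 233.]), 0.56)]
pics/t210.png
pics/top0.png
```

View pics/t210.png

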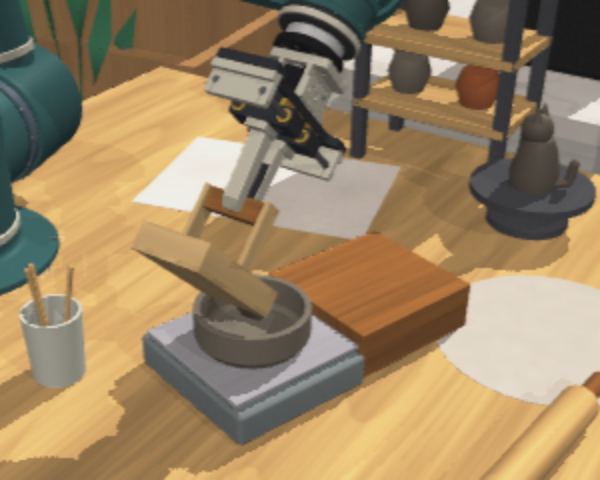

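```bash
python3 -m crank '[[-1,[-3,0,-3],[0,2,0]],[-1,[-3,0,-3],[0,3,0]],[-1,[-3,0,-4],[0,3,0]],[-1,[-2,0,-4],[0,3,0]],[-1,[-2,0,-4],[0,3,0]],[-1,[-2,0,-4],[0,3,0]],[-1,[0,0,0],[0,2,0]],[-1,[0,0,0],[0,0,0]]]'
cat >> t.py <<'E'
W=cloud(p);hsv=cv2.cvtColor(p["image"],cv2.COLOR_BGR2HSV)
for n in("top","scene"):
    p=get_image(n);W=cloud(p);b=(p["range_z"]>0)&(np.hypot(W[...,0]-.496,W[...,1]+.0077)<.053)&(W[...,2]<.095)
    P=W[b];print(n,"inside dish px",b.sum(),"above floor",(P[:,2]>.068).sum(),np.percentile(P[:,2],[5,50,95]).round(3) if len(P) else "")
    V=p["image"][b].mean(1) if b.any() else np.zeros(1);print("brightness",np.percentile(V,[10,50,90]))
E
python3 t.py
```

```text
time: 21.82
eef_pos: [0.4987, -0.0125, 0.2283]
tcp_rot: [1.491, -1.56, 0.957]
wrist_force: [0.9, -0.4, -2.5]
width: 0.0137
{'time': 21.8167, 'joint_pos': [0.4299, -0.0194, 1.8517, -1.001, 1.8504, 2.0356], 'eef_pos': [0.4987, -0.0125, 0.2283], 'tcp_rot': [1.4915, -1.5604, 0.9572], 'wrist_force': [0.8694, -0.4074, -2.4881], 'width': 0.0137}
[[-0.028, -0.999, -0.027], [-0.429, 0.036, -0.903], [0.903, -0.014, -0.43]]
tilt 64.54479652938205
lip-dish [  2.7 -43.5  26.9]
world -y, up in tool [ 0.43 -0.04  0.9 ] [ 0.9  -0.01 -0.43]
[(array([175., 414.]), 0.91), (array([146., 376.]), 0.62), (array([142., 320.]), 0.62), (array([298., 231.]), 0.55), (array([319., 236.]), 0.46), (array([310., 254.]), 0.41)]
top inside dish px 778 above floor 358 [0.053 0.063 0.091]
brightness [40.9        62.         73.66666667]
scene inside dish px 575 above floor 355 [0.057 0.075 0.085]
brightness [56.33333333 75.33333333 97.        ]
```

```bash
python3 -m crank '[[-1,[14,0,-7],[0,0,0]],[-1,[25,0,-12],[0,0,0]],[-1,[25,0,-12],[0,-3,0]],[-1,[10,0,-5],[0,-6,0]],[-1,[0,0,0],[0,-7,0]],[-1,[0,0,0],[0,-7,0]],[-1,[0,0,0],[0,-7,0]],[-1,[0,0,0],[0,-7,0]]]'
python3 -m crank '[[-1,[0,0,0],[0,-7,0]],[-1,[0,0,0],[0,-7,0]],[-1,[0,0,0],[0,-7,0]],[-1,[8,0,0],[0,-5,0]],[-1,[20,0,0],[0,0,0]],[-1,[35,0,0],[0,0,0]],[-1,[40,0,0],[0,0,0]],[-1,[40,0,0],[0,0,0]]]'
python3 - <<'E'
from h import *
o=state()
p=get_image("top");q=get_image("scene")
print([(np.round(i["xy"]),world(p,*i["xy"],z=.062)[:2].round(3),round(i["confidence"],2)) for i in pinpoint(p,"lump1")])
print([(np.round(i["xy"]),world(q,*i["xy"],z=.062)[:2].round(3),round(i["confidence"],2)) for i in pinpoint(q,"lump1")])
print([(world(x,*i["xy"],z=.05)[:2].round(4)) for x in(p,q) for i in pinpoint(x,"dish")[:1]])
a=cv2.resize(p["image"][200:300,310:440],None,fx=3,fy=3,interpolation=2);b=cv2.resize(q["image"][190:290,245:375],None,fx=3,fy=3,interpolation=2)
cv2.imwrite("pics/fin1.png",np.hstack([a,b]))
E
```

```text
time: 22.68
eef_pos: [0.4961, -0.012, 0.3266]
tcp_rot: [1.936, -2.005, 0.481]
wrist_force: [0.1, -1.0, -3.3]
width: 0.0134
time: 23.35
eef_pos: [0.4894, -0.1591, 0.3512]
tcp_rot: [-2.168, 2.203, -0.062]
wrist_force: [0.7, 0.5, -2.0]
width: 0.0133
{'time': 23.35, 'joint_pos': [-0.3813, -0.2756, 1.5989, 0.0301, 1.7611, 1.212], 'eef_pos': [0.4894, -0.1591, 0.3512], 'tcp_rot': [-2.1682, 2.203, -0.0624], 'wrist_force': [0.6666, 0.4606, -2.0368], 'width': 0.0133}
[[-0.016, -0.998, 0.064], [-1.0, 0.016, 0.006], [-0.007, -0.064, -0.998]]
[(array([359., 260.]), array([ 0.467, -0.003]), 0.66), (array([524., 250.]), array([ 0.519, -0.422]), 0.6), (array([367., 240.]), array([ 0.52 , -0.021]), 0.59), (array([480., 327.]), array([ 0.316, -0.313]), 0.57)]
[(array([146., 376.]), array([ 0.488, -0.442]), 0.84), (array([141., 320.]), array([ 0.379, -0.361]), 0.83), (array([298., 232.]), array([0.45 , 0.029]), 0.77), (array([319., 236.]), array([0.497, 0.044]), 0.74), (array([175., 412.]), array([ 0.575, -0.463]), 0.64), (array([309., 256.]), array([ 0.521, -0.034]), 0.38)]
[array([ 0.4955, -0.0029]), array([ 0.497 , -0.0024])]
```

```bash
python3 dish.py | grep -v "^\[\["
```

```text
{'time': 23.65, 'joint_pos': [-0.3765, -0.2744, 1.6002, 0.0302, 1.7608, 1.2177], 'eef_pos': [0.4903, -0.1568, 0.3498], 'tcp_rot': [-2.1677, 2.2045, -0.059], 'wrist_force': [0.8518, 0.7274, -1.711], 'width': 0.014}
scene net [ 0.496  -0.0045] 0.73
scene rim 616 [ 0.5076 -0.0128] [ 0.4955 -0.0086] 0.0664 ztop 0.0969 tilt [-0.01   0.005  0.095] tool [-141.9    2.1  275.4]
panz 0.049217736265975025
top net [ 0.4934 -0.0095] 0.66
top rim 390 [ 0.5073 -0.0141] [ 0.4964 -0.0071] 0.0652 ztop 0.0996 tilt [-0.01   0.004  0.097] tool [-140.6    2.3  275.4]
panz 0.04970373746209495
pan in tool [-147.5   14.7  274.7]
```

View pics/fin1.png

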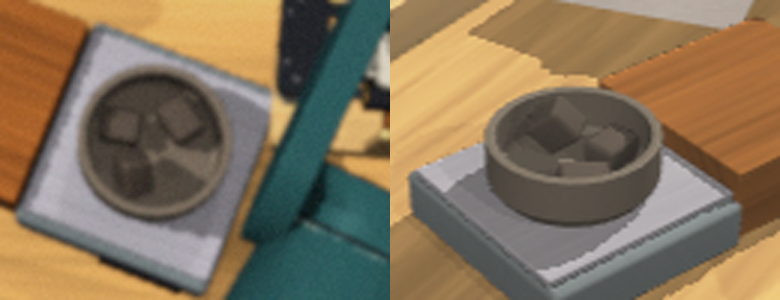

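```bash
python3 -m crank '[[-1,[25,3,0],[-1.5,0.2,0]],[-1,[30,4,10],[-1.5,0.2,0]],[-1,[30,4,25],[-0.7,0,0]],[-1,[20,3,35],[0,0,0]],[-1,[8,0,35],[0,0,0]],[-1,[0,0,35],[0,0,0]],[-1,[0,0,30],[0,0,0]],[-1,[0,0,25],[0,0,0]]]'
python3 -m crank '[[-1,[0,0,20],[0,0,0]],[-1,[0,0,12],[0,0,0]],[-1,[0,0,8],[0,0,0]],[-1,[0,0,4],[0,0,0]],[-1,[0,0,0],[0,0,0]],[-1,[0,0,0],[0,0,0]],[-1,[0,0,0],[0,0,0]],[-1,[0,0,0],[0,0,0]]]'
python3 - <<'E'
from h import *
o=state()
p=get_image("scene");W=cloud(p);e=o['eef_pos']
m=(p["range_z"]>0)&(abs(W[...,0]-e[0])<.05)&(abs(W[...,1]-e[1])<.085)&(W[...,2]>.015)&(W[...,2]<e[2]-.02)
P=W[m];print(len(P),P.min(0).round(3),P.max(0).round(3))
E
```

```text
time: 24.52
eef_pos: [0.4785, -0.2693, 0.1538]
tcp_rot: [-2.218, 2.224, -0.011]
wrist_force: [0.7, -0.8, -2.6]
width: 0.0137
time: 25.18
eef_pos: [0.4793, -0.2663, 0.1056]
tcp_rot: [2.224, -2.218, 0.007]
wrist_force: [0.1, 1.0, -3.4]
width: 0.0138
{'time': 25.1833, 'joint_pos': [-0.553, -0.1104, 1.8536, -0.0013, 1.3944, 1.0152], 'eef_pos': [0.4793, -0.2663, 0.1056], 'tcp_rot': [2.2244, -2.2181, 0.0067], 'wrist_force': [0.1465, 0.9952, -3.4206], 'width': 0.0138}
[[0.003, -1.0, 0.003], [-1.0, -0.003, -0.003], [0.003, -0.003, -1.0]]
3036 [ 0.436 -0.343  0.027] [ 0.52  -0.19   0.085]
```

```bash
python3 -m crank '[[-1,[0,0,9],[0,0,0]],[-1,[0,0,6],[0,0,0]],[-1,[0,0,4],[0,0,0]],[-1,[0,0,2.5],[0,0,0]],[-1,[0,0,2],[0,0,0]],[-1,[0,0,2],[0,0,0]],[-1,[0,0,0],[0,0,0]],[-1,[0,0,0],[0,0,0]]]'
```

```text
time: 25.9
eef_pos: [0.4798, -0.2669, 0.0786]
tcp_rot: [-2.224, 2.219, -0.01]
wrist_force: [0.1, -0.6, -1.8]
width: 0.0138
```

```bash
python3 -m crank '[[-1,[0,0,1.5],[0,0,0]],[-1,[0,0,0],[0,0,0]],[0.1,[0,0,0],[0,0,0]],[0.1,[0,0,0],[0,0,0]],[0.1,[0,0,0],[0,0,0]],[0.1,[0,0,0],[0,0,0]],[0.1,[0,0,0],[0,0,0]],[0.1,[0,0,0],[0,0,0]]]'
python3 -m crank '[[0.1,[0,0,0],[0,0,0]],[0.1,[0,0,-10],[0,0,0]],[0.1,[0,0,-25],[0,0,0]],[0.1,[0,0,-35],[0,0,0]],[0.1,[0,0,-35],[0,0,0]],[0.1,[0,0,-35],[0,0,0]],[0.1,[0,0,-20],[0,0,0]],[0.1,[0,0,0],[0,0,0]]]'
python3 -m crank '[[0.1,[0,0,0],[0,0,0]],[0.1,[0,0,0],[0,0,0]],[0.1,[0,0,0],[0,0,0]],[0.1,[0,0,0],[0,0,0]],[0.1,[0,0,0],[0,0,0]],[0.1,[0,0,0],[0,0,0]],[0.1,[0,0,0],[0,0,0]],[0.1,[0,0,0],[0,0,0]]]'
python3 dish.py | grep -v "^\[\["
python3 - <<'E'
from h import *
for n in("scene","wrist"):
    p=get_image(n);W=cloud(p)
    for lo,hi in((.02,.04),(.085,.11)):
        m=(p["range_z"]>0)&(abs(W[...,0]-.48)<.06)&(abs(W[...,1]+.267)<.1)&(W[...,2]>lo)&(W[...,2]<hi)
        P=W[m];
        if len(P)>20:print(n,lo,len(P),P.min(0).round(3),P.max(0).round(3),np.percentile(P[:,2],[5,50,95]).round(3))
    print([(world(p,*i["xy"],z=0).round(3),round(i["confidence"],2)) for t in("jar","figure") for i in pinpoint(p,t)[:1]])
E
```

```text
time: 26.57
eef_pos: [0.4809, -0.2674, 0.0798]
tcp_rot: [-2.223, 2.218, -0.015]
wrist_force: [1.1, -0.4, 0.2]
width: 0.0485
time: 27.23
eef_pos: [0.478, -0.2654, 0.2492]
tcp_rot: [-2.224, 2.218, -0.01]
wrist_force: [1.0, 0.2, 0.6]
width: 0.0512
time: 27.9
eef_pos: [0.477, -0.2648, 0.2457]
tcp_rot: [2.224, -2.218, 0.003]
wrist_force: [0.0, 0.1, -0.7]
width: 0.0514
{'time': 27.9, 'joint_pos': [-0.553, -0.1741, 1.6821, -0.001, 1.6321, 1.0152], 'eef_pos': [0.477, -0.2648, 0.2457], 'tcp_rot': [2.2238, -2.2182, 0.0026], 'wrist_force': [0.0288, 0.0869, -0.7066], 'width': 0.0514}
scene net [0.4917 0.001 ] 0.83
scene rim 608 [ 0.5075 -0.013 ] [ 0.4948 -0.0085] 0.067 ztop 0.0968 tilt [-0.01   0.003  0.095] tool [-252.1  -31.   169.3]
panz 0.04919608023520767
top net [ 0.4795 -0.0082] 0.96
top rim 372 [ 0.5073 -0.0145] [ 0.4963 -0.0075] 0.0648 ztop 0.0998 tilt [-0.01   0.014  0.097] tool [-250.5  -30.8  169.3]
panz 0.04962857218880105
pan in tool [-258.1  -18.5  169.3]
scene 0.02 988 [ 0.438 -0.344  0.02 ] [ 0.522 -0.191  0.04 ] [0.021 0.029 0.035]
scene 0.085 458 [ 0.438 -0.279  0.085] [ 0.521 -0.255  0.101] [0.086 0.097 0.099]
[(array([ 0.646, -0.275,  0.   ]), 0.84), (array([0.583, 0.672, 0.   ]), 0.66)]
wrist 0.02 2377 [ 0.438 -0.342  0.02 ] [ 0.519 -0.192  0.038] [0.022 0.031 0.032]
wrist 0.085 1680 [ 0.439 -0.278  0.085] [ 0.519 -0.256  0.102] [0.096 0.099 0.1  ]
[(array([ 0.648, -0.279,  0.   ]), 0.62)]
```

```bash
python3 -c "from plant import manip;print(manip.finish_job())"
```

```text
the job is handed in; nothing more can be done
None
```

I pushed the dish gently off the step onto the pan, poured the three lumps into it from the caddy, stood the empty caddy back on the bench and handed the job in at about 28 s. The hand-in reports no verdict, so success is unconfirmed beyond my own checks.

**First grasp missed:** the jaws shut more slowly than I expected, so the arm rose before they had the caddy's bar. The caddy did not move, and the second grasp held.

**Push:** the highest wrist force I read between moves was about 5–6 N. I did not measure the contact force on the dish itself.

**Last checks:**
- **Dish:** circles around its rim put its centre within about 2 mm of the pan's centre. It stands flat, and the pan has sunk about 10 mm.
- **Lumps:** all three show inside the dish in the close-up taken after pouring.
- **Caddy:** its bar is centred and level at about 98 mm, and it is upright, released and clear of the gripper.
- **Bystanders:** the jar is where it was within measuring error. The figure was found again near its first position in the scene view, about 14 mm off by the network, and nothing came near it.

**Readings that disagreed:**
- A second fit of the rim put the dish about 14 mm off centre. I discounted it because the lumps' tops fall within the heights it used.
- Single network readings put the dish 9 to 16 mm off. I gave these less weight than the rim circles, which agreed in both cameras.

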